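# Set the bread cupboard's door stay to its widest hole

## Robot

A 6-joint arm with a two-finger parallel gripper is mounted at the origin on the work surface. World frame = base frame: x ahead of the robot, y to its left, z up, the work surface at z = 0. Lengths are in mm, angles in rad, forces in N, time in s.
With the tool pointing down it reaches from about 275 to 1000 mm from the base axis. Payload 8.4 kg.
Tool frame: the origin (TCP) lies midway between the tips of the shut fingers; the grasp point (between the pads) lies 19 mm behind it; z points along the fingers, y is the line along which they close (so a half turn about z gives the same grasp; the last joint's range is limited). The gripper opens to 85 mm and grips with 20 to 120 N. Pads are 22 mm wide; open, the fingers measure 114 mm over their backs; the gripper's body (76 mm by 85 mm) begins 54 mm behind the grasp point. The pads swing forward as they close: fully open they stand 13 mm farther back than shut.
Start: joints at [1.14, 0.353, 1.633, -0, 1.155, -0.002], TCP at [259.861, 568.419, 231.281] pointing down, gripper open.
Joint ranges: [-2.63, 2.63], [-0.92, 2.1], [0.06, 2.66], [-1.3, 4.44], [0, 2.69], [-3.02, 3.02]. Speed limits (rad/s): [2.22, 2.22, 2.79, 3.14, 3.14, 3.14].

## Interface

Orientations are given as [roll, pitch, yaw] about the fixed x, y, z axes, in that order (R = Rz(yaw) Ry(pitch) Rx(roll)).
In Python, from rig import telemetry, optics, r gives the robot as it stands.
- The arm moves only by the tool play_rows, never from a script. Its arguments are lists of equal length, an entry for each row: "dp": the shift along the tool's x, y, z in units of 40 mm (1.0 is 40 mm), a list of three; "rot": the turn, a rotation vector about the tool's x, y, z in units of 6 degrees (1.0 is 6 degrees), a list of three. In form: {"dp": [[tx, ty, tz], ...], "rot": [[ax, ay, az], ...]}. A call has 1 to 5 rows; each row is the pose to reach, as a shift and turn from the pose commanded when the call began, along the tool's axes at that moment; what a row does not reach only later rows make up. A row lasts 1/12 s, in which the tool goes at most 41.7 mm and 7.16 degrees, less where a joint would pass 70% of its speed; a pose out of reach is approached as far as the arm can. A call with a gripper value outside its range is refused whole. "fingers" is the opening, from 0 (shut) to 1 (fully open), set as the call begins (left out, the last holds). The fingers move at their own pace and stop on an object; "grip_force" is the grip in N (left out, the last holds). Time passes only in rows, so rows that repeat a pose let the fingers close. It gives the time, the measured TCP pose, the force, the opening and the grip force at its end, in the units of the state.
- telemetry.sense(): the state, without advancing time (a new reading comes with each control period).
- optics.grab_frame(name): name is "scene" or "top" or "wrist"; returns a dict with "color" (480x640x3 uint8, red, green, blue), "mtx" (3x3 intrinsics, pixels), "R" (3x3) and "t" (3): a world point X has camera coordinates R X + t; the wrist camera has in their place "mount" (4x4, takes a point from camera to tool coordinates, whose origin is the TCP and whose axes are the flange's). Camera axes: x right, y down, z forward; pixel columns grow to the right and rows downward; lengths in mm; the calibration is good to about 2 mm. A picture is of the moment at which its call begins: read the wrist's pose just before it. There is no depth.
- r.sign_off(): hands the job in; it is judged then, once.
The state is a dict: "clock": time; "qpos": joint angles; "qvel": joint speeds; "joint_efforts": joint torques, N m; "eef_pos": TCP position; "tcp_rot": TCP orientation; "contact_force": force on the tool from outside, world axes, zero at the start; "wrist_torque": the same for the moment, N m; "opening": opening from 0.0 (shut) to 1.0 (fully open); "grasp_force": force on a finger pad.
Only numpy, scipy, OpenCV 4.12 (cv2) and the standard library are available. Lean on these libraries where they do the work, as an engineer would, in place of code of your own. Each camera call takes 0.05 s, during which the arm holds its last target. There are 200 camera calls.

## Task

The bread cupboard's door is held just ajar by its flat stay, hooked over the pin on the cupboard's top. Lift the stay off the pin by its knob, swing the door wider and drop the hole nearest the knob over the pin, so that the stay lies flat again and holds the door wide for airing. Let go of it, and leave the other things where they are.

Things in the scene. Friction and masses are not known exactly. Their poses are not given: they have to be found in the camera images.
- pin (a point): Centre of the top of the small fixed steel pin, 8 mm in diameter, that stands 13 mm out of the flat top of the cupboard, 45 mm behind the top's front edge and 72 mm to the -y side of its middle line (cupboard frame). The top of the cupboard is 13 mm below this point, 160 mm above the bench.
- cupboard: Small plywood bread cupboard fixed to the bench: 240 mm deep (its x), 310 mm wide (its y), 160 mm high. Origin: centre of its underside. Its front, with the door, faces its own -x, towards the robot; it stands at a slightly different place and yaw each time.
- door_hinge (a point): Point on the upright hinge axis of the cupboard's door, at the height of the cupboard's top, at the front +y corner. The door is a wooden panel 286 mm wide, 16 mm thick, 152 mm high; it opens towards the robot with its free edge at the -y side, turning clockwise seen from above.
- door (a joint): Door angle in rad: 0 shut, growing as it opens. About 0.11 with the stay on the hole nearest the door, 0.26 on the middle hole, 0.42 on the hole nearest the knob. The hinge is slightly stiff (about 0.05 N m): the door stays where it is left.
- stay_pivot (a point): Where the stay is fixed to the top edge of the door: 230 mm from the door's hinge axis, 6.5 mm above the cupboard's top. Here the stay swivels freely about the vertical and also tilts up freely. The frame of this point turns with the stay: x runs along the stay from the pivot to the knob.
- stay (a joint): How far the stay is tilted up about its pivot, rad: 0 lying level (a stop keeps it from going lower, 4 mm above the cupboard's top), limit 1.0. It falls back by its own weight (stay 100 g) when let go.
- knob (a point): Centre of the black ball knob, 24 mm in diameter, near the free end of the stay: 190 mm along the stay from stay_pivot and 28.5 mm above the stay's mid-plane (26 mm above its upper face), on a stem 10 mm thick. Grip it here.
- hole_door (a point): Centre of the hole nearest the door (lower face of the bar), 80 mm along the stay from stay_pivot. The pin is in this hole at the start. The stay is a flat aluminium bar 28 mm wide and 5 mm thick, from 8 mm before to 205 mm beyond its pivot, with three round holes 15 mm across in a row. They really catch on the pin: to come off, the bar must rise 9 mm at the pin from its resting level.
- hole_mid (a point): Centre of the middle hole (lower face), 115 mm from stay_pivot.
- hole_knob (a point): Centre of the hole nearest the knob (lower face), 150 mm from stay_pivot, 40 mm short of the knob. This is the hole wanted.
- ramekin: Cream ceramic ramekin, 84 mm across, 45 mm high, standing on the cupboard's top beside the stay. Origin: centre of its underside.
- lunch_tin: Navy steel lunch tin with a clamp on its side, 154 x 204 x 61 mm. Origin: centre of its underside.
- drink_bottle: Green plastic drink bottle, 70 mm across, 200 mm high. Origin: centre of its underside.
- silicone_lid: Flat grey silicone lid, 120 mm across, 18 mm high with its nub. Origin: centre of its underside.
- paddle: Acacia wood serving paddle, blade 200 x 130 mm, 14 mm thick, and a handle 32 mm wide. Origin: under the middle of the handle; the blade's centre lies 150 mm along its +x.
- mug: White mug, 80 mm across, 90 mm high. Origin: centre of its underside.
- tile_sample: Glazed tile sample, 100 x 100 x 9 mm. Origin: centre of its underside.

How it is judged:
By the outcome, as a careful person would: the job done as asked, in the order asked, and still so for the second after the job is handed in, with the robot touching nothing.
It also fails if it takes over 38 s, if anything falls off the work surface, if the arm or the gripper's body presses on something with over 40 N, if the wrist force passes 120 N, or if a joint passes its speed limit or range.

## Working session

There is one attempt and no reset: what is moved stays moved. The work goes in short steps, Python scripts to look and compute and a tool call to move; the robot and the scene stay as the last step left them, time stands still between calls to the robot, and variables do not carry over. Pictures are saved under pics/ and viewed, at most 10 in all, crops included, and the job is handed in when it is done.

Besides the shell and the picture viewer there is one more tool, called after "Request:" by a JSON object that holds its "api" and its "payload", one argument or row to a line. play_rows: Moves the arm, as the interface text tells. Its arguments: {"type":"object","properties":{"dp":{"type":"array"},"rot":{"type":"array"},"fingers":{"type":"number"},"grip_force":{"type":"number"}},"required":["dp","rot"]}

```bash
mkdir -p pics
python3 - <<'E'
from rig import telemetry, optics, r
import cv2,pickle,numpy as np
s=telemetry.sense();print(s)
d={}
for n in("scene","top"):
    f=optics.grab_frame(n);d[n]=f
    cv2.imwrite(f"pics/{n}0.png",f["color"][:,:,::-1])
    print(n,f["mtx"],f["R"],f["t"])
pickle.dump(d,open("f0.pkl","wb"))
E
```

```text
{'clock': 0.0, 'qpos': array([ 1.13958250e+00,  3.53629010e-01,  1.63413528e+00, -4.98732243e-06,
        1.15521933e+00, -2.38761530e-03]), 'qvel': array([ 1.16445099e-03,  1.23003749e-03, -1.19862409e-04, -1.84413082e-03,
        2.76274268e-04,  5.15959918e-05]), 'joint_efforts': array([-2.25428339e-03, -6.05256343e+01, -3.42055929e+01, -6.58579665e-05,
        9.53166542e-03, -8.64359822e-05]), 'eef_pos': array([259.67003779, 567.97345552, 230.57315162]), 'tcp_rot': array([-3.14020168e+00,  1.23891588e-06,  2.71276846e+00]), 'contact_force': array([-0.25994381, -0.00555738,  0.26623404]), 'wrist_torque': array([-0.03839499, -0.0671163 , -0.00958955]), 'grasp_force': 0.0, 'opening': 0.9987244470879901}
scene [[588.49436124   0.         309.66787813]
 [  0.         588.49436124 244.38465773]
 [  0.           0.           1.        ]] [[-0.66062248  0.75055097  0.01584895]
 [ 0.41548811  0.38312624 -0.8249751 ]
 [-0.62525801 -0.53841205 -0.56494681]] [ 337.80436543  -99.80702925 1725.65349016]
top [[462.34066031   0.         319.80674749]
 [  0.         462.34066031 246.44977689]
 [  0.           0.           1.        ]] [[ 0.01461566 -0.99947925  0.02876834]
 [-0.98270472 -0.01967029 -0.18413181]
 [ 0.1846018  -0.02557958 -0.98248046]] [  -5.29211033  521.7159788  1124.79575409]
```

View pics/top0.png

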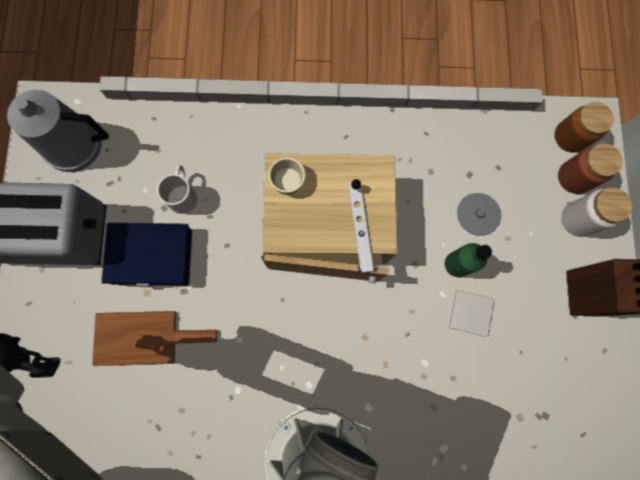

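View pics/scene0.png

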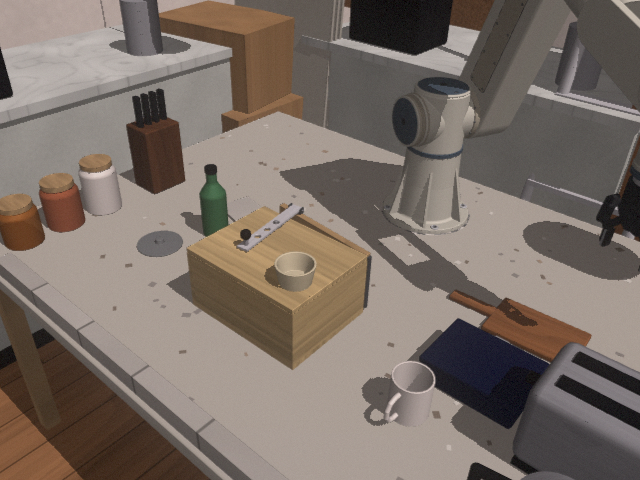

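The top view shows the knob at about (356,184), the holes at (357,204) and (359,218), and the pin hole at (361,233). The cupboard top spans roughly (264,154) to (396,255), and the ramekin is at (288,176). In the scene view the knob is at (246,234).

```bash
cat > h.py <<'E'
import numpy as np,cv2,pickle
def ray(f,uv):
    d=f["R"].T@np.linalg.inv(f["mtx"])@np.array([*uv,1.]);return -f["R"].T@f["t"],d
def onz(f,uv,z):
    c,d=ray(f,uv);return c+d*(z-c[2])/d[2]
def tri(fs,uvs):
    A=np.zeros((3,3));b=np.zeros(3)
    for f,u in zip(fs,uvs):
        c,d=ray(f,u);d/=np.linalg.norm(d);P=np.eye(3)-np.outer(d,d);A+=P;b+=P@c
    return np.linalg.solve(A,b)
def dark(f,box,th=45):
    x0,y0,x1,y1=box;m=(f["color"][y0:y1,x0:x1].max(2)<th).astype(np.uint8)
    n,l,s,c=cv2.connectedComponentsWithStats(m);i=1+np.argmax(s[1:,4]);return c[i]+[x0,y0],s[i,4]
E
python3 - <<'E'
from h import *
d=pickle.load(open("f0.pkl","rb"));t,s=d["top"],d["scene"]
kt,a=dark(t,(345,174,368,195));ks,b=dark(s,(236,224,256,246));print(kt,a,ks,b)
print("knob tri",tri([t,s],[kt,ks]),"z195",onz(t,kt,195),onz(s,ks,195))
for n,u,z in[("hk",(357,204),169),("hm",(359,218),169),("pin",(361.5,233),173)]:print(n,onz(t,u,z))
# cupboard top mask corners
c=t["color"];hsv=cv2.cvtColor(c,cv2.COLOR_RGB2HSV)
m=((hsv[...,0]>12)&(hsv[...,0]<28)&(hsv[...,1]>70)&(hsv[...,2]>140)).astype(np.uint8);m[:140]=0;m[300:]=0;m[:,:240]=0;m[:,420:]=0
m=cv2.morphologyEx(m,cv2.MORPH_OPEN,np.ones((5,5)))
p=cv2.findNonZero(m);h=cv2.convexHull(p);print(h.reshape(-1,2).tolist())
for u in[(264,154),(395,155),(396,255),(264,255)]:print(onz(t,u,160))
big=cv2.resize(c[145:290,250:410],None,fx=4.9,fy=4,interpolation=cv2.INTER_CUBIC)[:,:,::-1]
cv2.imwrite("pics/crop0.png",cv2.resize(c[140:290,250:410],(640,600),interpolation=cv2.INTER_CUBIC)[:,:,::-1])
E
```

```text
[355.73684211 184.05263158] 57 [242.5  233.25] 4
knob tri [642.60582011 -74.84961813 195.50764539] z195 [640.45876164 -72.21390523 195.        ] [643.14368134 -79.09821696 195.        ]
hk [600.91931441 -77.8998876  169.        ]
hm [567.61169309 -82.51376784 169.        ]
pin [531.47513034 -87.74794046 173.        ]
[[396, 252], [387, 273], [380, 273], [327, 267], [267, 260], [265, 259], [263, 251], [263, 218], [264, 181], [265, 154], [330, 154], [392, 155], [393, 156], [394, 166], [395, 181], [396, 233]]
[721.30891916 142.35412782 160.        ]
[ 726.96614193 -170.05216509  160.        ]
[ 484.32049258 -168.60241135  160.        ]
[478.44096188 133.41573143 160.        ]
```

View pics/crop0.png

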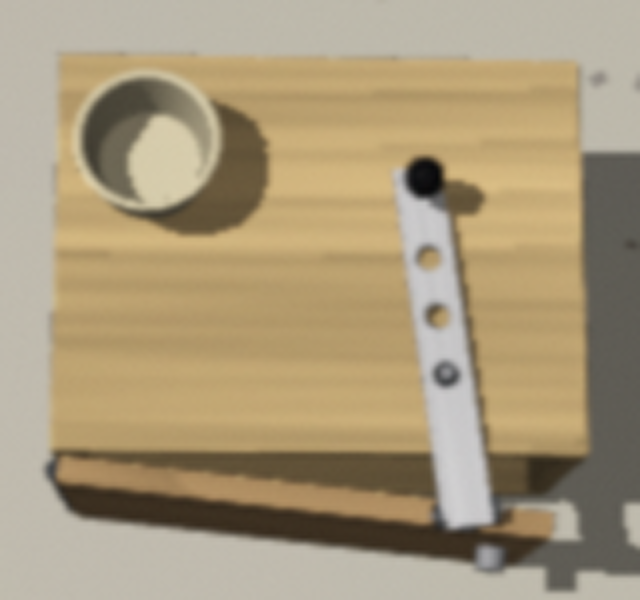

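Crop (4x, offset 250,140): the knob is at (425,177), the holes are at (428,257) and (437,316), and the pin is at (446,374). The knob–pin distance comes out at about 110 mm, which matches the given geometry. Next I write a small move calculator and approach.

```bash
cat > go.py <<'E'
import sys,numpy as np
from rig import telemetry
from scipy.spatial.transform import Rotation as Ro
s=telemetry.sense();R=Ro.from_euler('xyz',s["tcp_rot"])
x,y,z,w=map(float,sys.argv[1:5])
T=Ro.from_euler('xyz',[np.pi,0,w])
print("dp",np.round(R.inv().apply(np.array([x,y,z])-s["eef_pos"])/40,2),"rot",np.round(np.degrees((R.inv()*T).as_rotvec())/6,2),"t",s["clock"],s["eef_pos"].round(1),s["tcp_rot"].round(3),s["contact_force"].round(1),s["opening"])
E
python3 go.py 640 -72 300 3.28
```

```text
dp [-15.3  -10.6   -1.72] rot [-0.01 -0.   -5.42] t 0.1 [259.7 568.  230.6] [-3.14   0.     2.713] [-0.5  0.3 -0.3] 0.9989079873785073
```

Request:
{"api": "play_rows", "payload": {
  "dp": [
    [-0.5,-0.35,-0.3],
    [-1.3,-0.9,-0.8],
    [-2.1,-1.4,-1.3],
    [-2.9,-2.0,-1.7],
    [-3.7,-2.5,-1.7]
  ],
  "rot": [
    [0,0,0],
    [0,0,0],
    [0,0,0],
    [0,0,0],
    [0,0,0]
  ],
  "fingers": 0.8
}}

```text
clock: 0.52
eef_pos: [353.7, 415.8, 302.0]
tcp_rot: [3.138, 0.001, 2.714]
contact_force: [1.0, 0.4, 0.0]
opening: 0.8
grasp_force: 0.0
```

Request:
{"api": "play_rows", "payload": {
  "dp": [
    [-0.8,-0.55,0],
    [-1.6,-1.1,0],
    [-2.4,-1.65,0],
    [-3.2,-2.2,0],
    [-4.0,-2.75,0]
  ],
  "rot": [
    [0,0,0],
    [0,0,0],
    [0,0,0],
    [0,0,0],
    [0,0,0]
  ]
}}

```text
clock: 0.93
eef_pos: [453.0, 247.7, 299.2]
tcp_rot: [-3.141, -0.0, 2.713]
contact_force: [-0.1, 0.6, 0.7]
opening: 0.797
grasp_force: 0.0
```

Request:
{"api": "play_rows", "payload": {
  "dp": [
    [-0.8,-0.55,0],
    [-1.6,-1.1,0],
    [-2.4,-1.65,0],
    [-3.2,-2.2,0],
    [-4.0,-2.75,0]
  ],
  "rot": [
    [0,0,-1],
    [0,0,-2],
    [0,0,-3],
    [0,0,-4.2],
    [0,0,-5.4]
  ]
}}

```text
clock: 1.35
eef_pos: [551.5, 83.4, 299.1]
tcp_rot: [3.141, -0.0, -3.015]
contact_force: [0.4, 1.8, 0.4]
opening: 0.802
grasp_force: 0.0
```

```bash
python3 go.py 620 -74 300 3.28
```

```text
dp [-1.2  -4.12 -0.02] rot [ 0.   -0.   -0.11] t 1.35 [551.5  83.4 299.1] [ 3.141 -0.    -3.015] [0.4 1.8 0.4] 0.8017372394329538
```

Request:
{"api": "play_rows", "payload": {
  "dp": [
    [-0.3,-0.9,0],
    [-0.5,-1.8,0],
    [-0.8,-2.7,0],
    [-1.2,-3.6,0],
    [-1.2,-4.12,0]
  ],
  "rot": [
    [0,0,0],
    [0,0,0],
    [0,0,0],
    [0,0,0],
    [0,0,-0.1]
  ]
}}

```text
clock: 1.77
eef_pos: [620.7, -76.1, 298.7]
tcp_rot: [-3.141, 0.001, -3.012]
contact_force: [-0.7, 0.2, -0.4]
opening: 0.802
grasp_force: 0.0
```

Request:
{"api": "play_rows", "payload": {
  "dp": [
    [0,0,0],
    [0,0,0]
  ],
  "rot": [
    [0,0,0],
    [0,0,0]
  ],
  "fingers": 0.6
}}

```text
clock: 1.93
eef_pos: [618.4, -73.7, 298.5]
tcp_rot: [3.141, -0.001, -3.012]
contact_force: [0.4, 0.2, -0.5]
opening: 0.6
grasp_force: 0.0
```

Run:
```python
from rig import telemetry, optics
import cv2,pickle
s=telemetry.sense();f=optics.grab_frame("wrist");print(s["eef_pos"],s["tcp_rot"],f["mount"],f["mtx"])
pickle.dump((s,f),open("w1.pkl","wb"));cv2.imwrite("pics/w1.png",f["color"][:,:,::-1])
```

```text
[618.43246375 -73.66911257 298.49959401] [ 3.14101189e+00 -1.35609610e-03 -3.01234690e+00] [[-6.27897817e-05 -9.62301089e-01 -2.71986414e-01  6.86308844e+01]
 [ 9.99999869e-01 -1.98626204e-04  4.71892832e-04 -4.40258699e-01]
 [-5.08126615e-04 -2.71986349e-01  9.62300976e-01 -1.41471989e+02]
 [ 0.00000000e+00  0.00000000e+00  0.00000000e+00  1.00000000e+00]] [[383.81922248   0.         318.07366298]
 [  0.         383.81922248 243.41713281]
 [  0.           0.           1.        ]]
```

View pics/w1.png

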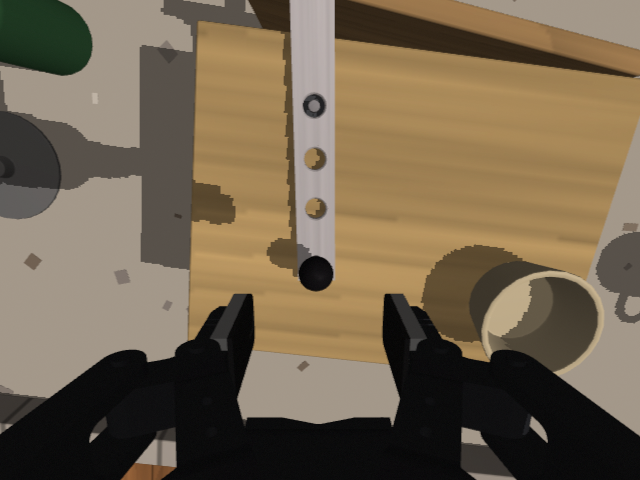

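The wrist view shows the knob at (316,273), the holes at (316,208) and (315,158), and the pin top at (314,105). The cupboard's front edge runs (197,22)–(640,77), and its front -y corner is at (197,22).

```bash
cat >> h.py <<'E'
from scipy.spatial.transform import Rotation as Ro
def wcam(s,f):
    T=np.eye(4);T[:3,:3]=Ro.from_euler('xyz',s["tcp_rot"]).as_matrix();T[:3,3]=s["eef_pos"]
    C=np.linalg.inv(T@f["mount"]);return dict(mtx=f["mtx"],R=C[:3,:3],t=C[:3,3],color=f["color"])
E
python3 - <<'E'
from h import *
w=wcam(*pickle.load(open("w1.pkl","rb")))
k=dark(w,(295,250,338,295));print(k)
for n,u,z in[("k",k[0],195),("hk",(316,208),169),("hm",(315,158.5),169),("pin",(314,105),173),("c1",(197,22),160),("c2",(640,77),160),("c3",(189,335),160)]:
    print(n,onz(w,u,z).round(1))
E
python3 go.py 641.5 -73 230 3.28
```

```text
(array([315.41053787, 273.15806806]), np.int32(911))
k [639.9 -73.  195. ]
hk [600.3 -77.8 169. ]
hm [566.  -82.9 169. ]
pin [531.8 -87.9 173. ]
c1 [ 490.1 -170.2  160. ]
c2 [484.8 128.3 160. ]
c3 [ 718.8 -166.6  160. ]
dp [-0.58 -0.09  1.72] rot [ 0.01 -0.01 -0.08] t 1.9833 [618.3 -72.6 298.7] [ 3.141e+00 -1.000e-03 -3.011e+00] [ 0.6 -0.4 -0.4] 0.6004365917553104
```

Request:
{"api": "play_rows", "payload": {
  "dp": [
    [-0.3,0,0.6],
    [-0.5,0,1.4],
    [-0.54,0,2.2],
    [-0.54,0,2.8],
    [-0.54,0,3.07]
  ],
  "rot": [
    [0,0,0],
    [0,0,-0.1],
    [0,0,-0.1],
    [0,0,-0.1],
    [0,0,-0.1]
  ]
}}

```text
clock: 2.4
eef_pos: [637.8, -68.0, 172.8]
tcp_rot: [3.14, -0.005, -2.998]
contact_force: [-0.3, -0.1, -0.2]
opening: 0.599
grasp_force: 0.0
```

Request:
{"api": "play_rows", "payload": {
  "dp": [
    [0,0,0],
    [0,0,0]
  ],
  "rot": [
    [0,0,0],
    [0,0,0]
  ]
}}

```text
clock: 2.57
eef_pos: [640.2, -69.0, 177.1]
tcp_rot: [3.141, -0.0, -2.999]
contact_force: [0.9, 0.1, 0.6]
opening: 0.602
grasp_force: 0.0
```

```bash
python3 go.py 640 -73 176 3.28
```

```text
dp [ 0.02 -0.1   0.03] rot [ 0.   -0.    0.04] t 2.5667 [640.2 -69.  177.1] [ 3.141 -0.    -2.999] [0.9 0.1 0.6] 0.6021864490124604
```

Request:
{"api": "play_rows", "payload": {
  "dp": [
    [0,-0.1,0],
    [0,-0.1,0]
  ],
  "rot": [
    [0,0,0],
    [0,0,0]
  ]
}}

```text
clock: 2.73
eef_pos: [642.0, -74.3, 178.7]
tcp_rot: [-3.14, 0.003, -2.999]
contact_force: [-0.9, -0.2, 0.3]
opening: 0.6
grasp_force: 0.0
```

Request:
{"api": "play_rows", "payload": {
  "dp": [
    [0,0,0],
    [0,0,0],
    [0,0,0],
    [0,0,0],
    [0,0,0]
  ],
  "rot": [
    [0,0,0],
    [0,0,0],
    [0,0,0],
    [0,0,0],
    [0,0,0]
  ],
  "fingers": 0.1,
  "grip_force": 35
}}

```text
clock: 3.15
eef_pos: [640.9, -73.9, 176.8]
tcp_rot: [-3.141, 0.0, -3.0]
contact_force: [1.0, -0.3, 0.2]
opening: 0.254
grasp_force: 34.2
```

Request:
{"api": "play_rows", "payload": {
  "dp": [
    [0.04,0,-0.24],
    [0.1,0,-0.47],
    [0.16,0,-0.7],
    [0.24,0,-0.93],
    [0.24,0,-0.93]
  ],
  "rot": [
    [0,0,0],
    [0,0,0],
    [0,0,0],
    [0,0,0],
    [0,0,0]
  ]
}}

```text
clock: 3.57
eef_pos: [631.8, -75.4, 216.5]
tcp_rot: [-3.141, 0.003, -3.0]
contact_force: [1.0, 0.2, -1.2]
opening: 0.252
grasp_force: 34.3
```

Run:
```python
from rig import telemetry, optics
import cv2,pickle
s=telemetry.sense();f=optics.grab_frame("wrist");print(s["eef_pos"],s["tcp_rot"],s["contact_force"],s["opening"])
pickle.dump((s,f),open("w2.pkl","wb"));cv2.imwrite("pics/w2.png",f["color"][:,:,::-1])
```

```text
[631.75652025 -75.39790378 216.47747192] [-3.14068619e+00  3.08092610e-03 -2.99955883e+00] [ 1.02650264  0.24806966 -1.20802704] 0.2523205061315025
```

View pics/w2.png

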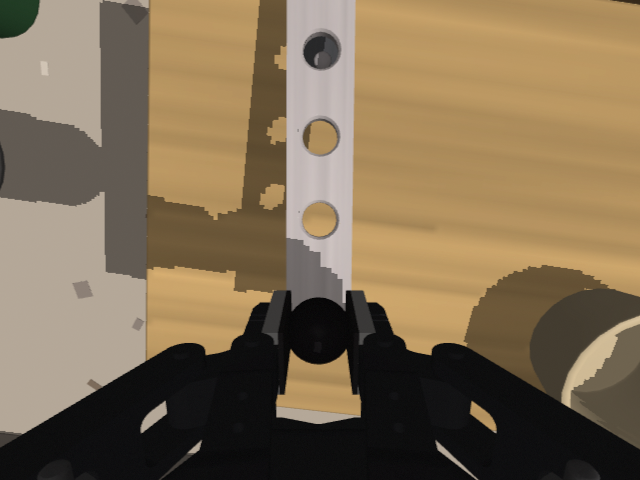

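The grip is good. The knob is centred between the pads, the bar is raised, and the pin at (320,55) is free below the first hole at (320,50). Now I swing the door.

```bash
python3 go.py 563 -90.5 217 3.08
```

```text
dp [ 1.75 -0.13 -0.04] rot [-0.    0.03  1.94] t 3.6167 [631.7 -75.3 215.5] [-3.141e+00  3.000e-03 -3.000e+00] [ 0.2  0.7 -0.9] 0.25554774991233703
```

Request:
{"api": "play_rows", "payload": {
  "dp": [
    [0.15,0,-0.1],
    [0.35,0,-0.1],
    [0.6,0,-0.1],
    [0.85,-0.05,-0.1],
    [1.05,-0.05,-0.1]
  ],
  "rot": [
    [0,0,0.2],
    [0,0,0.5],
    [0,0,0.7],
    [0,0,0.9],
    [0,0,1.2]
  ]
}}

```text
clock: 4.03
eef_pos: [588.3, -83.5, 217.3]
tcp_rot: [-3.141, -0.001, -3.127]
contact_force: [0.1, -1.3, -1.1]
opening: 0.253
grasp_force: 34.3
```

```bash
python3 go.py 563 -90.5 217 3.08
```

```text
dp [ 0.63 -0.17  0.01] rot [-0.   -0.01  0.73] t 4.0333 [588.3 -83.5 217.3] [-3.141e+00 -1.000e-03 -3.127e+00] [ 0.1 -1.3 -1.1] 0.2527919384629136
```

Request:
{"api": "play_rows", "payload": {
  "dp": [
    [0.2,-0.05,0],
    [0.4,-0.1,0],
    [0.55,-0.15,0],
    [0.63,-0.17,0],
    [0.63,-0.17,0]
  ],
  "rot": [
    [0,0,0.2],
    [0,0,0.4],
    [0,0,0.6],
    [0,0,0.73],
    [0,0,0.73]
  ]
}}

```text
clock: 4.45
eef_pos: [564.0, -90.5, 217.7]
tcp_rot: [3.142, -0.0, 3.08]
contact_force: [-0.7, -0.2, -2.3]
opening: 0.256
grasp_force: 34.3
```

Request:
{"api": "play_rows", "payload": {
  "dp": [
    [0,0,0],
    [0,0,0]
  ],
  "rot": [
    [0,0,0],
    [0,0,0]
  ]
}}

```text
clock: 4.62
eef_pos: [565.1, -90.3, 217.7]
tcp_rot: [-3.142, 0.0, 3.082]
contact_force: [-1.0, -0.2, -2.0]
opening: 0.256
grasp_force: 34.3
```

Run:
```python
from rig import telemetry, optics
import cv2,pickle
s=telemetry.sense();f=optics.grab_frame("wrist");print(s["eef_pos"],s["tcp_rot"],s["contact_force"],s["opening"])
pickle.dump((s,f),open("w3.pkl","wb"));cv2.imwrite("pics/w3.png",f["color"][:,:,::-1])
from h import *
w=wcam(s,f)
def pj(p): c=w["mtx"]@(w["R"]@np.array(p)+w["t"]);return c[:2]/c[2]
print("pin expected px",pj([531.7,-87.9,173]))
```

```text
[565.07761472 -90.29974738 217.69509142] [-3.14155259e+00  1.50053955e-04  3.08195205e+00] [-0.98595319 -0.18104767 -1.98757816] 0.25556330797295673
pin expected px [319.47898674 209.14032711]
```

View pics/w3.png

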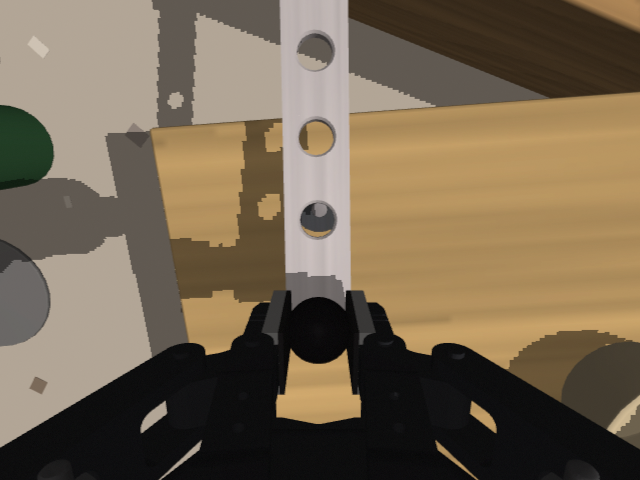

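The pin shows through the wanted hole: pin top at (319,210), hole centre at (318,220), aligned laterally. I lower along the arc with a correction of about 3 mm.

Request:
{"api": "play_rows", "payload": {
  "dp": [
    [0.08,0,0],
    [0.03,0,0.15],
    [-0.03,0,0.32],
    [-0.09,-0.02,0.55],
    [-0.09,-0.02,0.55]
  ],
  "rot": [
    [0,0,0],
    [0,0,0],
    [0,0,0],
    [0,0,0],
    [0,0,0]
  ]
}}

```text
clock: 5.08
eef_pos: [567.9, -91.1, 193.4]
tcp_rot: [3.141, -0.002, 3.082]
contact_force: [-1.0, 1.1, -0.2]
opening: 0.256
grasp_force: 34.4
```

```bash
python3 go.py 572.5 -91 177 3.08;python3 - <<'E'
from rig import telemetry, optics
import cv2
from h import *
s=telemetry.sense();f=optics.grab_frame("wrist");w=wcam(s,f)
c=w["mtx"]@(w["R"]@np.array([531.7,-87.9,173])+w["t"]);print(c[:2]/c[2])
cv2.imwrite("pics/w4.png",cv2.resize(f["color"][120:320,220:420],(600,600))[:,:,::-1])
E
```

```text
dp [-0.11  0.01  0.41] rot [ 0.   -0.02  0.01] t 5.0833 [567.9 -91.1 193.4] [ 3.141e+00 -2.000e-03  3.082e+00] [-1.   1.1 -0.2] 0.2555277495061983
[321.23082115 213.09403332]
```

View pics/w4.png

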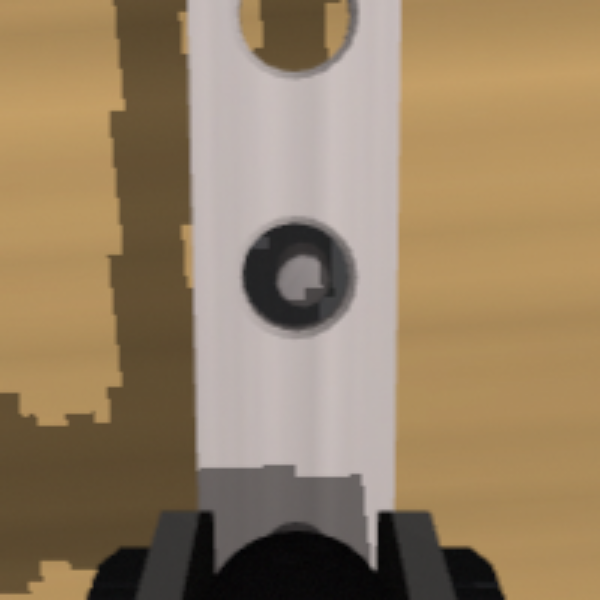

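In the crop the pin (303,278) is centred in the hole (298,277). I lower the rest of the way.

Request:
{"api": "play_rows", "payload": {
  "dp": [
    [-0.03,0,0.12],
    [-0.06,0,0.24],
    [-0.08,0,0.34],
    [-0.1,0,0.41],
    [-0.1,0,0.41]
  ],
  "rot": [
    [0,0,0],
    [0,0,0],
    [0,0,0],
    [0,0,0],
    [0,0,0]
  ]
}}

```text
clock: 5.55
eef_pos: [572.2, -91.5, 178.6]
tcp_rot: [3.142, -0.001, 3.082]
contact_force: [-0.7, -0.5, 0.2]
opening: 0.256
grasp_force: 34.4
```

Request:
{"api": "play_rows", "payload": {
  "dp": [
    [0,0,0],
    [0,0,0]
  ],
  "rot": [
    [0,0,0],
    [0,0,0]
  ]
}}

```text
clock: 5.72
eef_pos: [572.4, -91.6, 179.4]
tcp_rot: [-3.142, 0.0, 3.082]
contact_force: [0.3, 0.2, 0.5]
opening: 0.252
grasp_force: 34.4
```

Request:
{"api": "play_rows", "payload": {
  "dp": [
    [-0.01,0,0.05],
    [-0.01,0,0.05],
    [-0.01,0,0.05]
  ],
  "rot": [
    [0,0,0],
    [0,0,0],
    [0,0,0]
  ]
}}

```text
clock: 5.97
eef_pos: [572.9, -91.7, 177.4]
tcp_rot: [-3.141, 0.0, 3.082]
contact_force: [0.3, -0.2, 1.8]
opening: 0.253
grasp_force: 34.5
```

Request:
{"api": "play_rows", "payload": {
  "dp": [
    [0,0,0],
    [0,0,0],
    [0,0,0],
    [0,0,0],
    [0,0,0]
  ],
  "rot": [
    [0,0,0],
    [0,0,0],
    [0,0,0],
    [0,0,0],
    [0,0,0]
  ],
  "fingers": 0.6
}}

```text
clock: 6.38
eef_pos: [572.8, -91.6, 177.3]
tcp_rot: [3.142, 0.0, 3.082]
contact_force: [0.1, 0.4, 0.7]
opening: 0.599
grasp_force: 0.0
```

Request:
{"api": "play_rows", "payload": {
  "dp": [
    [0,0,-0.3],
    [0,0,-0.9],
    [0,0,-1.6],
    [0,0,-2.4],
    [0,0,-3.0]
  ],
  "rot": [
    [0,0,0],
    [0,0,0],
    [0,0,0],
    [0,0,0],
    [0,0,0]
  ]
}}

```text
clock: 6.8
eef_pos: [573.2, -91.7, 300.7]
tcp_rot: [-3.141, 0.002, 3.082]
contact_force: [1.0, 0.4, 0.2]
opening: 0.604
grasp_force: 0.0
```

Request:
{"api": "play_rows", "payload": {
  "dp": [
    [0,0,0],
    [0,0,0],
    [0,0,0],
    [0,0,0]
  ],
  "rot": [
    [0,0,0],
    [0,0,0],
    [0,0,0],
    [0,0,0]
  ]
}}

```text
clock: 7.13
eef_pos: [572.0, -91.5, 296.2]
tcp_rot: [3.141, -0.002, 3.082]
contact_force: [-0.6, -0.8, 0.4]
opening: 0.597
grasp_force: 0.0
```

Run:
```python
from rig import telemetry, optics
import cv2
from h import *
s=telemetry.sense();f=optics.grab_frame("wrist");w=wcam(s,f);g=optics.grab_frame("scene")
k=dark(w,(290,240,345,300));print(k,onz(w,k[0],195),s["contact_force"])
cv2.imwrite("pics/w5.png",np.hstack([cv2.resize(f["color"],(400,300)),cv2.resize(g["color"][170:350,160:400],(400,300))])[:,:,::-1])
```

```text
(array([317.84848485, 248.96012759]), np.int32(627)) [575.60597825 -92.08569189 195.        ] [-0.55010073 -0.79234449  0.42514279]
```

View pics/w5.png

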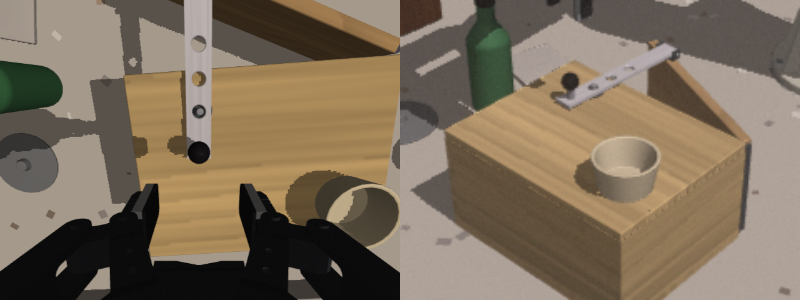

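The pin sits in the hole nearest the knob (wrist half (199,112)), the bar lies flat, the door is wide, and the gripper is clear. The ramekin hasn't moved.

```bash
python3 -c "
from rig import r
print(r.sign_off())"
```

```text
the job is handed in; nothing more can be done
None
```

The job is handed in at about 7 s of the 38 s allowed: the stay lies flat with the hole nearest the knob over the pin, the door is held wide, the gripper has let go and is clear, and I touched nothing else.

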